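# Assemble the test sieve stack on the shaker

### The arm

A 6-joint arm with a two-finger parallel gripper is mounted at the origin on a cart in front of the work surface, level with it; the furniture and walls round the work are solid. World frame = base frame: x ahead of the robot, y to its left, z up, the work surface at z = 0. Lengths are in m, angles in rad, forces in N, time in s.
With the tool pointing down it reaches from about 0.35 to 1 m from the base axis. Payload 7.1 kg.
Tool frame: the origin (TCP) lies between the finger pads; the fingertips stand 22 mm ahead of it and the grasp point (between the pads) lies 3 mm ahead of it; z points along the fingers, y is the line along which they close (so a half turn about z gives the same grasp; the last joint's range is limited). The gripper opens to 85 mm and grips with 20 to 120 N. Pads are 22 mm wide; open, the fingers measure 114 mm over their backs; the gripper's body (76 mm by 85 mm) begins 54 mm behind the grasp point. The pads swing forward as they close: fully open they stand 13 mm farther back than shut.
Start: joints at [1.33, 0.423, 1.63, -0, 1.089, -0.019], TCP at [0.137, 0.61, 0.253] pointing down, gripper open.
Joint ranges: [-3, 3], [-0.9, 2.11], [0.09, 2.58], [-1.31, 4.45], [0.11, 2.69], [-2.54, 2.54]. Speed limits (rad/s): [2.39, 2.39, 3.01, 3.14, 3.14, 3.14].

### API

Orientations are given as a rotation vector (axis times angle).
In Python, from rig import manip gives the robot as it stands. The module is installed in compiled form; this text tells all that it offers. Calls block until the motion is done:
- manip.move_to(position, orientation): joint-space move of the TCP to a pose.
- manip.servo_line(position, orientation=None, rate=0.15): straight line of the TCP; orientation=None keeps the orientation; rate is the mean speed in m/s.
- manip.set_joints(angles): joint-space move.
- manip.command_gripper(opening, f_grip=None): finger opening in m; f_grip is the grip in N (None keeps the last); returns when the fingers have stopped.
- manip.hold(seconds).
- manip.solve_ik(position, orientation): joint angles nearest the present ones, or None.
- manip.camera(name): name is "scene" or "side" or "wrist"; returns a dict with "image" (420x560x3 uint8, red, green, blue), "fx", "fy", "cx", "cy" (pixels), "k1" (the pictures are not rectified: a ray, as slopes to the right and down, at radius r is drawn at 1 + k1 r^2 times it, then the intrinsics apply), "cam_to_world" (4x4, takes a point from camera to world coordinates); the wrist camera has in their place "mount" (4x4, takes a point from camera to tool coordinates, whose origin is the TCP and whose axes are the flange's). Camera axes: x right, y down, z forward; pixel columns grow to the right and rows downward; lengths in m; the calibration is good to about 2 mm. A picture is of the moment at which its call begins: read the wrist's pose just before it. There is no depth.
A pose or a line that the arm cannot do raises manip.IKError and nothing moves.
- manip.sign_off(): hands the job in; it is judged then, once.
Readings, each from a call of its own:
- manip.get_time(): time.
- manip.get_joint_positions(): joint angles.
- manip.get_joint_vel(): joint speeds.
- manip.get_tau(): joint torques, N m.
- manip.get_position(): TCP position.
- manip.get_ee_rot(): TCP orientation.
- manip.get_contact_force(): force on the tool from outside, world axes, zero at the start.
- manip.get_torque(): the same for the moment, N m.
- manip.get_width(): finger opening in m.
- manip.get_grip_force(): force on a finger pad.
Only numpy, scipy, OpenCV 4.12 (cv2) and the standard library are available. Lean on these libraries where they do the work, as an engineer would, in place of code of your own. Each camera call takes 0.05 s, during which the arm holds its last target. There are 200 camera calls.

### The job

Build the sieve stack on the pan of the shaker for a sieve test: the finest mesh goes directly on the pan, then the medium mesh, then the coarsest, and the lid on top, every piece level and fully seated in the one beneath. Leave the bottles standing where they are.

Things in the scene. Friction and masses are not known exactly. Their poses are not given: they have to be found in the camera images.
- shaker: Fixed vibrating base, a grey block 108 x 108 mm, 28 mm high, with a steel receiving pan (60 mm outside diameter, mouth 53 mm across, 20 mm deep) fixed upright at its centre on a round plate 76 mm across. The pan's rim is 56 mm above the bench. Origin: on the bench under the pan's axis, z up.
- sieve_fine: Fine sieve: the lowest, 27 mm high (origin to rim), wires 2.2 mm apart, like an even gauze. Steel ring of 60 mm outside diameter, wall 3.5 mm; below its shoulder (7 mm above the origin) a tapered skirt, 49 to 43 mm across, drops into the 53 mm mouth of the piece beneath until the shoulder rests on that rim. Stands on its skirt. Origin: centre of its underside, z up the axis. Grip across the outside near the rim.
- sieve_medium: Medium sieve: 34 mm high (origin to rim), wires 5.6 mm apart, a close grid. Steel ring of 60 mm outside diameter, wall 3.5 mm; below its shoulder (7 mm above the origin) a tapered skirt, 49 to 43 mm across, drops into the 53 mm mouth of the piece beneath until the shoulder rests on that rim. Stands on its skirt. Origin: centre of its underside, z up the axis. Grip across the outside near the rim.
- sieve_coarse: Coarse sieve: the tallest, 43 mm high (origin to rim), thick bars 12.5 mm apart, large square openings. Steel ring of 60 mm outside diameter, wall 3.5 mm; below its shoulder (7 mm above the origin) a tapered skirt, 49 to 43 mm across, drops into the 53 mm mouth of the piece beneath until the shoulder rests on that rim. Stands on its skirt. Origin: centre of its underside, z up the axis. Grip across the outside near the rim.
- sieve_lid: Lid: steel disc 60 mm across, 4 mm thick (7 to 11 mm above its origin), with the same 7 mm tapered skirt below as the sieves and a black round knob on top, 11 to 33 mm above the origin: neck 15 mm across up to 16 mm, then widening by 18 mm to a head 18 mm across (18 to 33 mm). Stands knob up on its skirt. Origin: centre of the skirt's underside, z up.
- bottle: Bystander: tall amber bottle with black dropper cap, 57 mm across, 158 mm high. Origin: centre of its underside. It stands beside the right one of two tall fixed bench posts behind the work, about 70 mm thick, rising from the bench near x 0.64, y 0.05 and x 0.68, y 0.24 (world): the arm must not sweep into them.
- dropper: Bystander: small amber dropper bottle, 33 mm across, 106 mm high. Origin: centre of its underside.
- small_bottle: Bystander: small clear bottle with a red stopper and red content, 38 mm across, 58 mm high, standing on the bench. Origin: centre of its underside.

How it is judged:
At the end, for the whole second after the job is handed in: On the pan stand, from the bottom up, fine, medium and coarse sieve and the lid: each seated in the piece beneath (its shoulder within 3 mm of that piece's rim, axes within 6 mm, tilt under 0.07 rad), at rest and released; the three bottles stand within 30 mm of where they were (horizontal distance between sieve_fine and shaker below 0.006 m and z of sieve_fine in the frame of shaker between 0.046 and 0.052 m and angle between each of sieve_fine, sieve_medium, sieve_coarse, sieve_lid's own z axis and vertical below 0.07 rad and linear speed of each of sieve_fine, sieve_medium, sieve_coarse, sieve_lid below 0.02 m/s and horizontal distance between sieve_medium and sieve_fine below 0.006 m and z of sieve_medium in the frame of sieve_fine between 0.017 and 0.023 m and horizontal distance between sieve_coarse and sieve_medium below 0.006 m and z of sieve_coarse in the frame of sieve_medium between 0.024 and 0.03 m and horizontal distance between sieve_lid and sieve_coarse below 0.006 m and z of sieve_lid in the frame of sieve_coarse between 0.033 and 0.039 m and distance of each of bottle, dropper, small_bottle from where it was at the start of the episode below 0.03 m); the robot touches nothing.
It fails at once if a bystander bottle is knocked over or pushed more than 30 mm (distance of any of bottle, dropper, small_bottle from where it was at the start of the episode above 0.03 m or angle between any of bottle, dropper, small_bottle's own z axis and vertical above 0.5 rad).
It also fails if it takes over 128 s, if anything falls off the work surface, if the arm or the gripper's body presses on something with over 40 N, if the wrist force passes 120 N, or if a joint passes its speed limit or range.

## Working session

There is one attempt and no reset: what is moved stays moved. The work goes in short steps, each a Python script; the robot and the scene stay as the last script left them, time stands still between calls to the robot, and variables do not carry over. Pictures are saved under pics/ and viewed, at most 14 in all, crops included, and the job is handed in when it is done.

```bash
mkdir -p pics
python3 - <<'E'
from rig import manip
import cv2,numpy as np
for n in ("scene","side"):
    c=manip.camera(n); cv2.imwrite(f"pics/{n}0.png",c["image"][:,:,::-1])
    print(n,c["fx"],c["fy"],c["cx"],c["cy"],c["k1"]);print(np.round(c["cam_to_world"],4).tolist())
c=manip.camera("wrist");print(c["fx"],c["cx"],c["cy"],c["k1"],np.round(c["mount"],4).tolist());print(manip.get_ee_rot(),manip.get_time(),manip.get_width())
cv2.imwrite("pics/w0.png",c["image"][:,:,::-1])
E
```

```text
scene 390.6030955962456 390.6030955962456 275.8704032761217 215.30179754672818 0.0344321336969868
[[-0.668, -0.556, 0.4945, 0.0366], [-0.7441, 0.5081, -0.4338, 0.3928], [-0.0101, -0.6577, -0.7532, 0.708], [0.0, 0.0, 0.0, 1.0]]
side 428.8677097454506 428.8677097454506 277.65328676202824 209.2657447027995 -0.026512470128079675
[[0.9834, -0.0859, 0.1598, 0.31], [-0.1811, -0.4099, 0.894, -1.0612], [-0.0112, -0.9081, -0.4187, 0.533], [0.0, 0.0, 0.0, 1.0]]
299.7847050166652 280.8834202432514 211.11233906019584 -0.0562343544954652 [[0.002, -0.9578, -0.2873, 0.0725], [1.0, 0.0026, -0.0017, 0.0006], [0.0024, -0.2873, 0.9578, -0.1201], [0.0, 0.0, 0.0, 1.0]]
[-3.47650739e-01 -3.12211531e+00  1.90383135e-03] 0.15 0.0857258762382628
```

View pics/scene0.png

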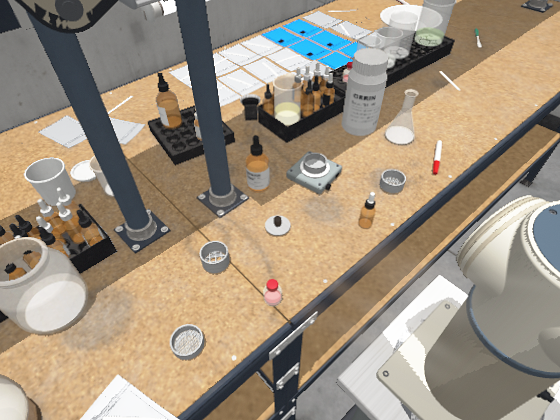

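View pics/side0.png

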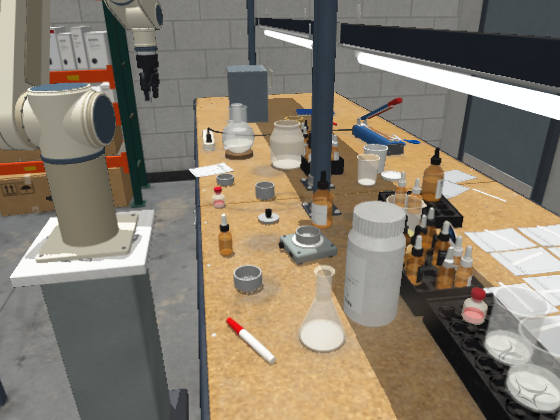

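Scene view: rings at (215,252), (187,340) and (393,180), lid at (278,226), pan rim at (316,160), bottle (258,165), dropper (367,210), small bottle (273,292). In the side view the same pieces are at ring (265,187), ring (226,178), ring (248,273), lid (268,213) and pan (308,234).

```bash
cat > h.py <<'E'
from rig import manip
import cv2,numpy as np
from scipy.spatial.transform import Rotation as R
def pix2plane(c,T,u,v,z):
    K=np.array([[c["fx"],0,c["cx"]],[0,c["fy"],c["cy"]],[0,0,1]])
    p=cv2.undistortPoints(np.array([[[u,v]]],float),K,np.array([c["k1"],0,0,0.]))[0,0]
    d=T[:3,:3]@np.array([p[0],p[1],1]);o=T[:3,3]
    return o+d*(z-o[2])/d[2]
def wristT(c):
    T=np.eye(4);T[:3,:3]=R.from_rotvec(manip.get_ee_rot()).as_matrix();T[:3,3]=manip.get_position()
    return T@c["mount"]
def down(yaw): # tool z down, tool x at yaw in world
    return (R.from_euler('z',yaw)*R.from_euler('x',np.pi)).as_rotvec()
E
python3 - <<'E'
from h import *
c=manip.camera("scene");T=c["cam_to_world"]
s=manip.camera("side");S=s["cam_to_world"]
for n,p,q,z in [("A",(215,252),(265,187),.04),("B",(187,340),(226,178),.03),("C",(393,180),(248,273),.035),("lid",(278,227),(268,217),.009),("pan",(316,160),(308,232),.056),("bottle",(257,186),(320,221),0),("dropper",(366,225),(226,252),0),("small",(273,300),(219,206),0)]:
    print(n,pix2plane(c,T,*p,z).round(3),pix2plane(s,S,*q,z).round(3))
print(R.from_rotvec(manip.get_ee_rot()).as_matrix().round(3).tolist())
f=cv2.resize(c["image"][150:370,160:420,::-1],None,fx=3,fy=2.7,interpolation=2)
cv2.imwrite("pics/crop0.png",f[:600])
E
```

```text
A [0.485 0.171 0.04 ] [0.49  0.161 0.04 ]
B [0.368 0.319 0.03 ] [0.378 0.294 0.03 ]
C [ 0.37  -0.285  0.035] [ 0.381 -0.3    0.035]
lid [0.465 0.011 0.009] [0.474 0.012 0.009]
pan [ 0.534 -0.181  0.056] [ 0.539 -0.185  0.056]
bottle [ 0.609 -0.046  0.   ] [ 0.615 -0.024  0.   ]
dropper [ 0.336 -0.151  0.   ] [ 0.344 -0.143  0.   ]
small [0.336 0.141 0.   ] [0.344 0.137 0.   ]
[[-0.976, 0.22, -0.0], [0.22, 0.976, -0.001], [0.0, -0.001, -1.0]]
```

View pics/crop0.png

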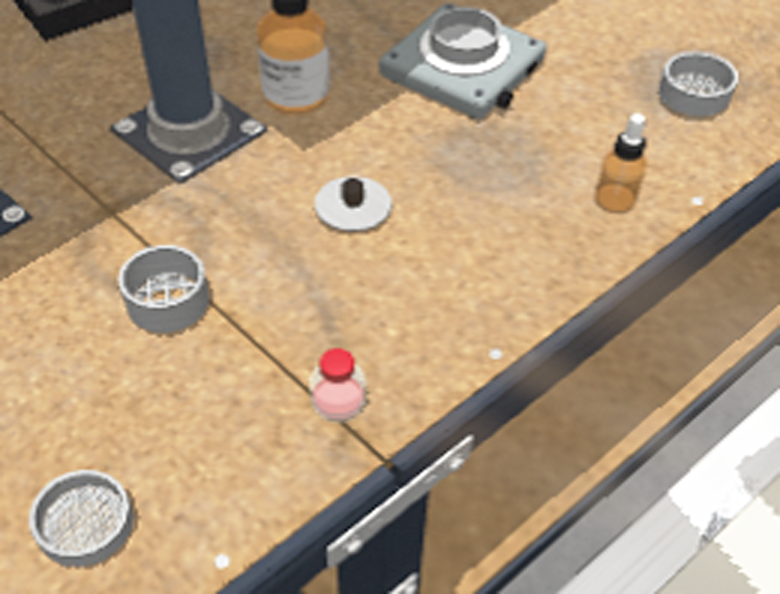

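A (0.487, 0.166) is the coarse sieve, B (0.37, 0.31) fine and C (0.375, −0.29) medium. The two cameras agree to about 1–2 cm, so I'll take a close look above each place with one fixed wrist orientation.

Run:
```python
from h import *
import pickle
o=down(np.pi);out={};tiles=[]
P=[("fine",.371,.31),("coarse",.487,.166),("lid",.468,.012),("pan",.536,-.183),("med",.375,-.292)]
for i,(n,x,y) in enumerate(P):
    print(n,manip.solve_ik([x,y,.2],o))
    (manip.move_to if i==0 else manip.servo_line)([x,y,.2],o,**({} if i==0 else {"rate":.25}))
    manip.hold(.15)
    T=None;c=manip.camera("wrist");out[n]=(c,wristT(c))
    tiles.append(c["image"][180:380,180:380,::-1])
    print(np.round(manip.get_position(),4),manip.get_time())
pickle.dump(out,open("looks.pkl","wb"))
t=[cv2.resize(a,(266,266),interpolation=2) for a in tiles]+[np.zeros((266,266,3),np.uint8)]
cv2.imwrite("pics/tour.png",np.vstack([np.hstack(t[:3]),np.hstack(t[3:])]))
```

```text
fine [ 6.71446094e-01  2.93987878e-01  1.97894318e+00 -4.44089210e-16
  8.68661595e-01 -8.99350233e-01]
[0.3708 0.3108 0.2001] 1.875
coarse [ 0.30538069  0.33631576  1.91384047  0.          0.89143642 -1.26541564]
[0.4863 0.1669 0.2   ] 2.9667
lid [ 2.13674630e-04  2.72879369e-01  2.01049781e+00  0.00000000e+00
  8.58215471e-01 -1.57058265e+00]
[0.4682 0.0131 0.2   ] 3.9333
pan [-0.35002116  0.40622689  1.801456    0.          0.93390976 -1.92081749]
[ 0.5357 -0.1818  0.2001] 5.1083
med [-0.68663738  0.28272146  1.99586337  0.          0.86300782 -2.25743371]
[ 0.3758 -0.2915  0.2   ] 6.2333
```

View pics/tour.png

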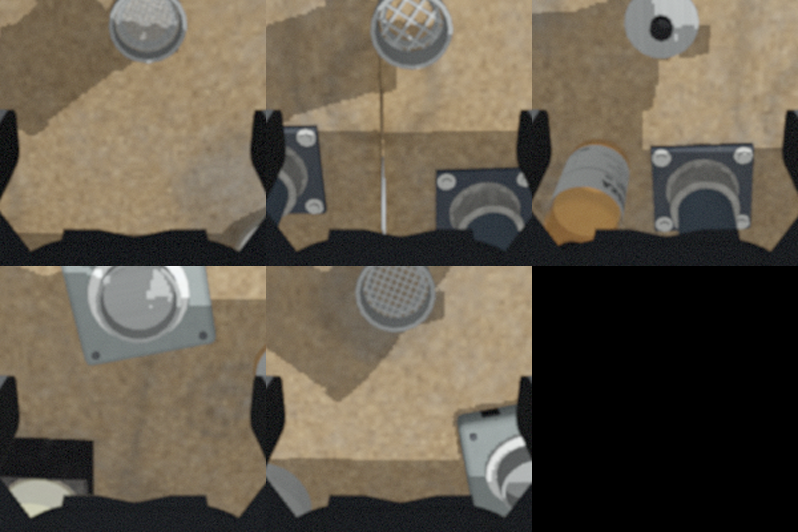

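All five pieces are clear: fine ring around full-image pixel (291,197), coarse (289,200), lid (277,200), pan (282,201) and medium (277,203). I'll enlarge them to fit the rims.

Run:
```python
from h import *
import pickle
out=pickle.load(open("looks.pkl","rb"));t=[]
for n in ("fine","coarse","lid","pan","med"):
    a=out[n][0]["image"][150:250,230:330,::-1]
    a=cv2.resize(a,(264,264),interpolation=cv2.INTER_CUBIC).copy()
    for k in range(0,100,20):
        p=int(k*2.64); cv2.line(a,(p,0),(p,5),(0,0,255),1); cv2.line(a,(0,p),(5,p),(0,0,255),1)
    t.append(a)
t.append(np.zeros((264,264,3),np.uint8))
cv2.imwrite("pics/tour2.png",np.vstack([np.hstack(t[:3]),np.hstack(t[3:])]))
```

```text
(no output)
```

View pics/tour2.png

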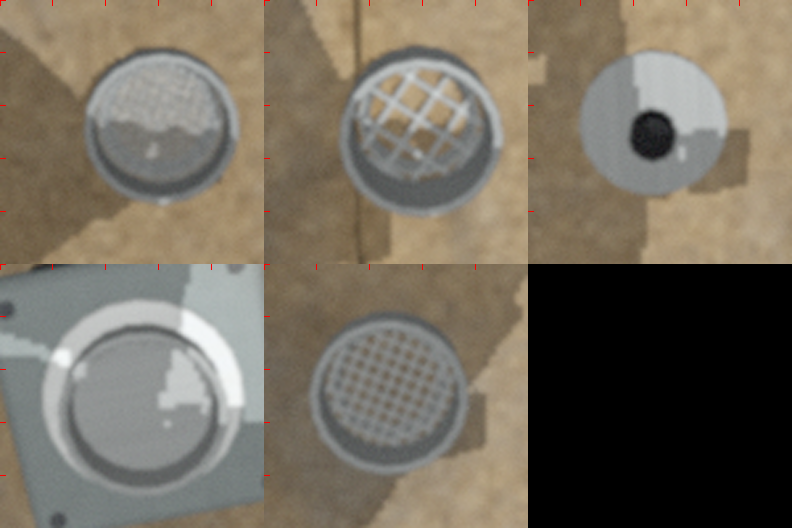

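```bash
cat >> h.py <<'E'
def proj(c,T,P):
    W=np.linalg.inv(T);K=np.array([[c["fx"],0,c["cx"]],[0,c["fy"],c["cy"]],[0,0,1]])
    return cv2.projectPoints(np.asarray(P,float),cv2.Rodrigues(W[:3,:3])[0],W[:3,3],K,np.array([c["k1"],0,0,0.]))[0][:,0]
def circ(xy,z,r):
    a=np.linspace(0,2*np.pi,120);return np.c_[xy[0]+r*np.cos(a),xy[1]+r*np.sin(a),0*a+z]
def overlay(c,T,rings,box,s):
    x0,y0,w,h=box
    a=cv2.resize(c["image"][y0:y0+h,x0:x0+w,::-1],None,fx=s,fy=s,interpolation=cv2.INTER_CUBIC).copy()
    for xy,z,r in rings:
        p=(proj(c,T,circ(xy,z,r))-[x0,y0]+.5)*s
        cv2.polylines(a,[np.round(p).astype(int)],True,(0,0,255),1)
    return a
E
python3 - <<'E'
from h import *
import pickle
out=pickle.load(open("looks.pkl","rb"));t=[]
M={"fine":(162,127.5,.027,.03,.0265),"coarse":(157.5,135,.043,.03,.0265),"lid":(125.5,123,.011,.03,.009),"med":(126,130.5,.034,.03,.0265),"pan":(143,142,.056,.03,.0265)}
for n,(u,v,z,r,r2) in M.items():
    c,T=out[n]
    p=pix2plane(c,T,230+u/2.64-.5,150+v/2.64-.5,z);print(n,p.round(4))
    a=overlay(c,T,[(p,z,r)]+([(p,.056,.0265),(p,.03,.038)] if n=="pan" else []),(230,150,100,100),2.64 if n!="pan" else 5.2)
    t.append(a)
g=t[:4]
bot=np.zeros((528,270,3),np.uint8)
A=np.vstack([g[0],g[1]])[:528];B=t[4][:528,:]
cv2.imwrite("pics/ov.png",np.hstack([cv2.resize(np.vstack([g[0],g[1]]),(264,520)),B[:520,:520]]))
cv2.imwrite("pics/ov2.png",np.hstack(g[2:4]))
E
```

```text
fine [0.3722 0.3207 0.027 ]
coarse [0.4864 0.1748 0.043 ]
lid [0.4718 0.0089 0.011 ]
med [ 0.3767 -0.2952  0.034 ]
pan [ 0.535  -0.1793  0.056 ]
```

View pics/ov.png

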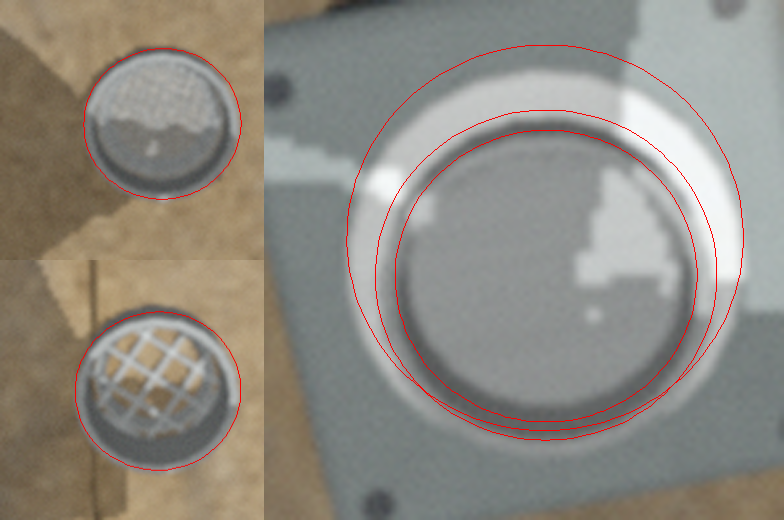

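View pics/ov2.png

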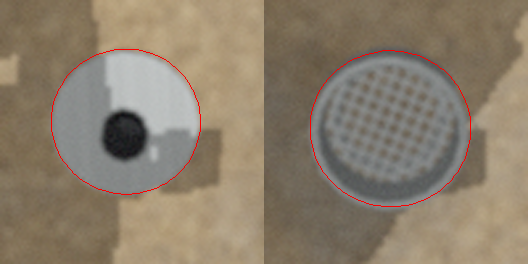

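The ring and lid circles fit their outlines. The pan circle is ambiguous because the plate outline sits about 20 px lower, so I'll check it with more contrast.

Run:
```python
from h import *
import pickle
c,T=pickle.load(open("looks.pkl","rb"))["pan"]
q=[]
for z in (.03,.034): 
    p=pix2plane(c,T,283.5,199.9,z);print(z,p.round(4));q.append(p)
d=dict(c);im=c["image"].astype(float);d["image"]=np.clip((im-80)*2,0,255).astype(np.uint8)
p=q[0]
a=overlay(d,T,[],(240,158,88,85),4.5);b=overlay(d,T,[(p,.03,.038),(p,.056,.03),(p,.056,.0265),(p,.03,.03)],(240,158,88,85),4.5)
cv2.imwrite("pics/pan.png",np.hstack([a,b]))
```

```text
0.03 [ 0.5385 -0.1793  0.03  ]
0.034 [ 0.5375 -0.1793  0.034 ]
```

View pics/pan.png

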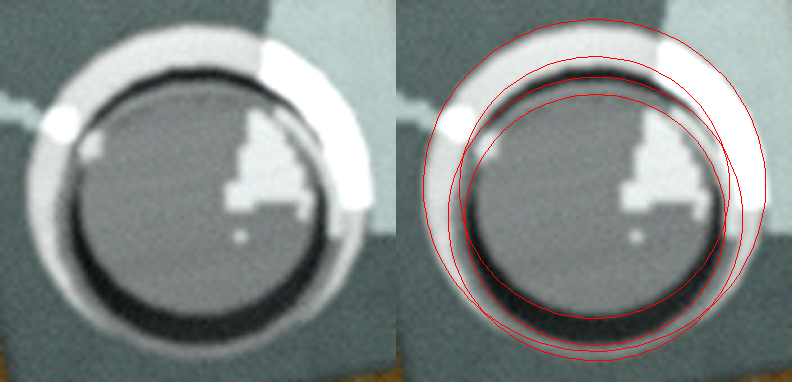

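Pan axis confirmed: (0.538, −0.179). The plate and the bottom of the mouth both match the overlay. Now the fine sieve.

```bash
cat >> h.py <<'E'
O=down(np.pi); PAN=np.array([.538,-.1793]); H=.2
def line(x,y,z,rate=.25): manip.servo_line([x,y,z],O,rate=rate)
def st(s): print(s,np.round(manip.get_position(),4),"w",round(manip.get_width(),4),"g",round(manip.get_grip_force(),1),"F",np.round(manip.get_contact_force(),1),"t",round(manip.get_time(),1))
def pick(x,y,dz,f=40,hover=H,op=.085):
    manip.command_gripper(op); line(x,y,hover); line(x,y,dz+.03,.2); line(x,y,dz,.06)
    manip.command_gripper(0,f); st("gripped"); line(x,y,dz+.03,.1); line(x,y,hover,.25); st("lifted")
def place(zseat,dz,target=PAN,hover=H,op=.08,via=True):
    x,y=target
    if via: line(.44,0,hover,.25)
    line(x,y,hover,.25); line(x,y,zseat+dz+.012,.15); f0=manip.get_contact_force()[2]
    for h in (.008,.005,.003,.0015,.0005):
        line(x,y,zseat+dz+h,.03); f=manip.get_contact_force()[2]-f0
        if f>6: break
    st(f"down h={h} df={f:.1f}")
    manip.command_gripper(op); line(x,y,zseat+dz+.03,.1); line(x,y,max(hover,manip.get_position()[2]),.2); st("released")
E
python3 - <<'E'
from h import *
st("0"); line(.44,0,H,.3)
pick(.3722,.3207,.030)
place(.049,.030)
c=manip.camera("wrist");T=wristT(c)
p=PAN
cv2.imwrite("pics/f1.png",np.hstack([overlay(c,T,[],(230,150,100,100),4),overlay(c,T,[(p,.076,.03),(p,.076,.0265)],(230,150,100,100),4)]))
E
```

```text
0 [ 0.3758 -0.2915  0.2   ] w 0.0855 g 0.0 F [-0.9  0.9  0.3] t 6.2
gripped [0.3724 0.3208 0.0308] w 0.0587 g 41.2 F [-1.6 -0.9  7.6] t 10.9
lifted [0.3715 0.3201 0.1988] w 0.059 g 43.2 F [-0.2 -0.1 -2.2] t 12.1
down h=0.0005 df=5.8 [ 0.5381 -0.1793  0.08  ] w 0.0587 g 43.6 F [-1.7  0.1  4.9] t 16.7
released [ 0.5374 -0.1791  0.1991] w 0.08 g 0.0 F [-0.4 -0.8 -0.6] t 18.1
```

View pics/f1.png

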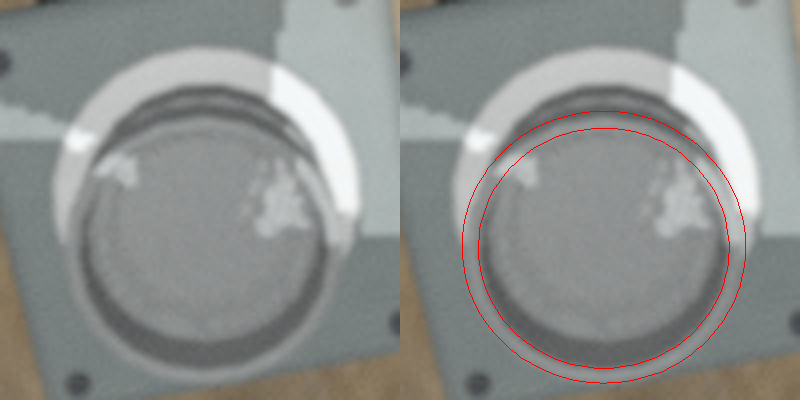

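The overlay matches the fine sieve's rim at the seated height. Medium and coarse are next.

Run:
```python
from h import *
pick(.3767,-.2952,.037); place(.069,.037,via=False)
c=manip.camera("wrist");T=wristT(c);a=overlay(c,T,[(PAN,.103,.03),(PAN,.103,.0265)],(220,150,120,120),3)
line(.44,0,.22,.3); pick(.4864,.1748,.046,hover=.22); place(.096,.046,hover=.22)
c=manip.camera("wrist");T=wristT(c);b=overlay(c,T,[(PAN,.139,.03),(PAN,.139,.0265)],(220,150,120,120),3)
cv2.imwrite("pics/mc.png",np.hstack([a,b]))
```

```text
gripped [ 0.3769 -0.2954  0.0376] w 0.0578 g 41.3 F [-1.1  0.7  5.2] t 21.1
lifted [ 0.3761 -0.2947  0.1989] w 0.0574 g 43.0 F [-0.8  0.6 -1.9] t 22.2
down h=0.0005 df=4.7 [ 0.5381 -0.1793  0.1069] w 0.0576 g 43.4 F [-1.4  0.5  3.6] t 25.2
released [ 0.5379 -0.1793  0.2   ] w 0.0797 g 0.0 F [-0.6  0.3 -0. ] t 26.4
gripped [0.4867 0.1749 0.0468] w 0.0587 g 41.4 F [-2.1 -0.5  5.7] t 30.3
lifted [0.4855 0.1745 0.2187] w 0.059 g 43.3 F [-0.9  0.1 -2.5] t 31.5
down h=0.0005 df=5.6 [ 0.5382 -0.1794  0.143 ] w 0.0591 g 43.8 F [-1.6  0.5  4.4] t 35.2
released [ 0.5381 -0.1793  0.2202] w 0.0799 g 0.0 F [-0.   0.2 -0.3] t 36.4
```

View pics/mc.png

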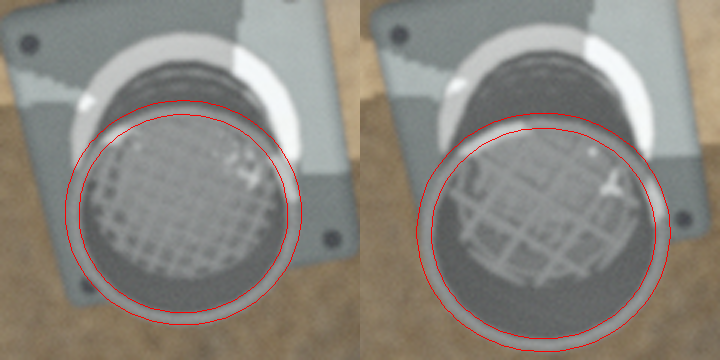

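Medium and coarse both sit on their predicted circles. Now the lid.

Run:
```python
from h import *
line(.44,0,.24,.3); pick(.4718,.0089,.036,hover=.24,op=.05); place(.132,.036,hover=.24,op=.05)
c=manip.camera("wrist");T=wristT(c);a=overlay(c,T,[(PAN,.143,.03),(PAN,.165,.009)],(220,150,120,150),3)
line(.40,-.05,.25,.25); manip.hold(.3)
s=manip.camera("side");b=cv2.resize(s["image"][170:295,200:345,::-1],None,fx=3,fy=3.6,interpolation=2)[:450]
cv2.imwrite("pics/lid.png",np.hstack([a,b[:, :430]])); st("end")
```

```text
gripped [0.472  0.0089 0.0364] w 0.016 g 39.1 F [-0.6  0.6  4.9] t 40.0
lifted [0.4709 0.0089 0.2387] w 0.0165 g 39.0 F [-0.3  0.2 -1.6] t 41.3
down h=0.0005 df=-1.6 [ 0.538  -0.1793  0.1685] w 0.0161 g 39.1 F [ 0.   0.3 -2.2] t 44.4
released [ 0.5382 -0.1794  0.2403] w 0.0494 g 0.0 F [ 0.2 -0.4 -0.5] t 45.6
end [ 0.4003 -0.0504  0.2498] w 0.05 g 0.0 F [-0.4  0.3 -0.3] t 46.9
```

View pics/lid.png

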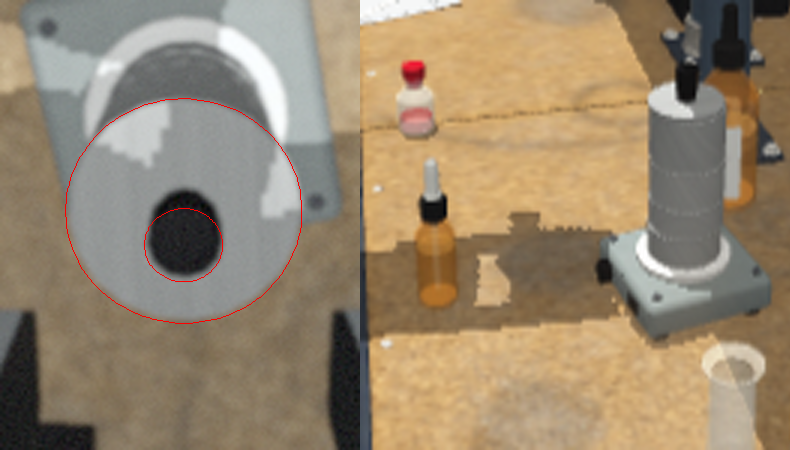

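The lid disc matches its predicted circle. The side view shows a straight stack with no gap, the bottles standing and the arm clear, so I'm handing it in.

```bash
python3 -c "
from rig import manip
print(manip.sign_off())"
```

```text
the job is handed in; nothing more can be done
None
```

I built the stack on the pan as fine, medium, coarse, then lid, and handed it in after about 47 s of the 128 s. The last pictures showed every piece seated and the bottles standing; sign-off returned no verdict.

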